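Feed a plate out of its track and butt it on the rest

ROBOT

A 6-joint arm with a two-finger parallel gripper is mounted at the origin on a cart in front of the work surface, level with it; the furniture and walls round the work are solid. World frame = base frame: x ahead of the robot, y to its left, z up, the work surface at z = 0. Lengths are in mm, angles in rad, forces in N, time in s.
With the tool pointing down it reaches from about 400 to 925 mm from the base axis. Payload 12.5 kg.
Tool frame: the origin (TCP) lies on the mounting face of the last link; the fingertips stand 190 mm ahead of it and the grasp point (between the pads) lies 171 mm ahead of it (env.tcp_to_tips is the distance from the TCP to the fingertips, in mm); x points along the fingers, y is the direction in which the jaws open and shut, and the axes are right-handed (so a half turn about x gives the same grasp; the last joint's range is limited). The gripper opens to 95 mm and grips with 3 to 60 N. Pads are 20 mm wide; open, the fingers measure 119 mm over their backs; the gripper's body (75 mm by 180 mm) begins 59 mm behind the grasp point.
Start: joints at [-1.25, 0.491, 1.559, -0, 1.092, -0.106], TCP at [258.744, -568.926, 404.761] pointing down, gripper open.
Joint ranges: [-3.1, 3.1], [-0.84, 2.19], [0.05, 2.79], [-1.13, 4.28], [0.06, 2.93], [-2.69, 2.69]. Speed limits (rad/s): [2.22, 2.22, 2.79, 3.14, 3.14, 3.14].

INTERFACE

Orientations are given as [roll, pitch, yaw] about the fixed x, y, z axes, in that order (R = Rz(yaw) Ry(pitch) Rx(roll)).
In Python, from cell import monitor, cams, job, env gives the robot as it stands. The module is installed in compiled form; this text tells all that it offers.
- The arm moves only by the tool apply_moves, never from a script. Its argument "series" is a list of rows, each a list of 3 entries, a list of its own where there are three numbers: the closure, from -1 (fully open) to 1 (shut), so that 0 is half open, then the shift along the tool's x, y, z in cm, then the turn about the tool's x in rad. A call has 1 to 20 rows; each row is the pose to reach, as a shift and turn from the pose commanded when the call began, along the tool's axes at that moment; what a row does not reach only later rows make up. A row lasts 1/8 s, in which the tool goes at most 62.5 mm and 10.7 degrees, less where a joint would pass 70% of its speed; a pose out of reach is approached as far as the arm can. A call with a gripper value outside its range is refused whole. The fingers move at their own pace and stop on an object; the grip force is fixed at half the most. Time passes only in rows, so rows that repeat a pose let the fingers close. It gives the time, the measured TCP pose, the force and the opening at its end, in the units of the state.
- monitor.state(): the state, without advancing time (a new reading comes with each control period).
- cams.read_camera(name): name is "scene" or "top" or "wrist"; returns a dict with "image" (400x640x3 uint8, red, green, blue), "fx", "fy", "cx", "cy" (pixels), "position" and "orientation" of the camera in the world. Camera axes: x right, y down, z forward; pixel columns grow to the right and rows downward; lengths in mm; the calibration is good to about 2 mm. A picture is of the moment at which its call begins. There is no depth.
- job.job_done(): hands the job in, once; it reports no verdict.
The state is a dict: "t": time; "joints": joint angles; "qvel": joint speeds; "tau": joint torques, N m; "eef_pos": TCP position; "tcp_rot": TCP orientation; "ft_force": force on the tool from outside, world axes, zero at the start; "moment": the same for the moment, N m; "opening": opening from 0.0 (shut) to 1.0 (fully open).
Only numpy, scipy, OpenCV 4.12 (cv2) and the standard library are available. Lean on these libraries where they do the work, as an engineer would, in place of code of your own. Each camera call takes 0.05 s, during which the arm holds its last target. There are 200 camera calls.

TASK

Slide the steel plate out of its feed track by pressing on its top lightly with the fingertips (never more than 20 N), until its front end overhangs the open lip by 30 to 48 mm and it still lies flat in the track. Then pinch the overhanging end by its two long edges, lift the plate off and lay it gently, not dropped, on the dark pedestal with the upright stop: flat, square and level with the sides of the pedestal, its far end pushed gently up against the stop; let go. Do not bump the track or the pedestal, let the plate fall on the bench, or shift the other things lying about.

Things in the scene. Friction and masses are not known exactly. Their poses are not given: they have to be found in the camera images.
- plate_mid (a point): the plate: flat bright steel, 110 x 50 x 4 mm, about 0.17 kg, a 13 mm hole in its middle. This point is its centre, 2 mm above its underside; x along its length, y across, z up. At the start it lies flat in the feed track, x along the track's x, its front end 1 to 7 mm inside the lip; only its top can be touched. Too thin to be picked up from the bench if it falls.
- track_lip (a point): the feed track: dark steel channel on legs, fixed to the bench, 126 mm long, 83 wide. This point: middle of the front edge (lip) of the channel floor, 50 mm above the bench; x points along the channel to its closed back, y left, z up. Floor 53 mm wide (plate: 1.5 mm play a side), 118 long; side rails 5 mm above the floor, back wall 10 mm; front open. The plate tips off if it overhangs more than 55 mm.
- track_under (a point): point on the track's middle line under the lip, at bench level (50 mm below track_lip, same axes). The space under the lip is open for 25 mm along x, above a 6 mm foot that ends level with the lip; in front of the lip there is only the bench, so fingers may reach below the overhanging plate.
- track_nose (a point): spring-loaded brass nose in the track's left rail, 82 mm behind the lip (its housing reaches 74 mm left of the middle line and 10 mm above the floor). It presses sideways on the plate with about 4 N, so the plate drags: sliding it from above takes a press of some 8 to 15 N, the finger slips under less. All is rigid: 1 mm of height is 10 N or more. This point is on the rail's inner face at floor level.
- rest_stop (a point): the rest: dark steel pedestal fixed to the bench; flat top 50 mm above the bench, 50 mm wide (as the plate) and 68 mm long from its open front edge to an upright stop, 18 mm high, 50 wide, 14 thick. This point: middle of the foot of the stop's front face, level with the top; x points into the stop, y left, z up. When butted, the plate's centre is 55 mm before it (-x) and 2 mm above.
- rest_front (a point): middle of the front edge of the rest's top, 68 mm before the stop (same axes as rest_stop). The butted plate overhangs this edge by 42 mm; below and in front of it is free, save the foot, 90 mm wide and 8 mm high, which ends level with this edge.
- tube_offcut: bystander: an offcut of square tube 30x90x30 mm, nearer the robot; origin at the middle of its underside; not to be disturbed
- nut_large: bystander: a rusty hexagon nut 28 mm across, 18 mm high, beyond the track and the rest; origin at the middle of its underside; not to be disturbed
- nut_small: bystander: a bright hexagon nut 22 mm across, 10 mm high, nearer the robot; origin at the middle of its underside; not to be disturbed
- punch: bystander: a centre punch, a steel pin 113 mm long and 12 mm thick, lying nearer the robot; origin at the middle of its underside; not to be disturbed
There are look-alikes about, which are no part of the job. Leave any purple look-alike of the part that bears rest_stop alone.

How it is judged (in metres and radians):
On the way, in this order (a step that is already met when the one before it is completed fails the run):
1. the plate lies flat in the track with its front end overhanging the lip by 28 to 50 mm (x of plate_mid in the frame of track_lip between 0.005 and 0.027 m and z of plate_mid in the frame of track_lip below 0.005 m and angle between plate_mid's own z axis and vertical below 0.05 rad), for 0.2 s.
2. the plate is held in the fingers, lifted at least 15 mm above the track floor (z of plate_mid in the frame of track_lip above 0.017 m and contact force between the fingers and plate above 1 N), for 0.1 s.
At the end, for the whole second after the job is handed in: The plate lies at rest and flat on the top of the rest (tilt under 0.05 rad), its far end within 3 mm of the stop, its centre line within 7 mm of the rest's, square to within 0.07 rad, let go (x of plate_mid in the frame of rest_stop between -0.058 and -0.052 m and y of plate_mid in the frame of rest_stop between -0.007 and 0.007 m and z of plate_mid in the frame of rest_stop between 0 and 0.0045 m and angle between plate_mid's own z axis and vertical below 0.05 rad and angle between the x axis of plate_mid and the x axis of rest_stop, either way round below 0.07 rad and linear speed of plate below 0.01 m/s and contact force between plate and rest above 0.3 N); the robot touches nothing.
It fails at once if the plate is pressed on the floor of the track with more than 25 N, or on the rest and its stop with more than 40 N in all (contact force between plate and track_c0 above 25 N or contact force between plate and rest above 40 N).
It fails at once if the arm or fingers bump the track or the rest with more than 20 N (contact force between any of the fingers, the arm and track above 20 N or contact force between any of the fingers, the arm and rest above 20 N).
It fails at once if the plate falls to the bench (its centre lower than 25 mm) (height (world z) of plate_mid below 0.025 m).
It fails at once if the plate is let go more than 8 mm above the rest (horizontal distance between plate_mid and rest_stop below 0.1 m and z of plate_mid in the frame of rest_stop above 0.01 m and contact force between the fingers and plate below 0.1 N).
It fails at once if one of the other things is shifted by more than 30 mm (distance of any of tube_offcut, nut_large, nut_small, punch from where it was at the start of the episode above 0.03 m).
It also fails if it takes over 67 s, if anything falls off the work surface, if the arm or the gripper's body presses on something with over 40 N, if the wrist force passes 120 N, or if a joint passes its speed limit or range.

## Working session

There is one attempt and no reset: what is moved stays moved. The work goes in short steps, Python scripts to look and compute and a tool call to move; the robot and the scene stay as the last step left them, time stands still between calls to the robot, and variables do not carry over. Pictures are saved under pics/ and viewed, about 8 in all and at most 12, crops included, and the job is handed in when it is done.

Besides the shell and the picture viewer there is one more tool, called after "Emit:" as name([rows], argument=value, ...), one row to a line, values as JSON. apply_moves: Moves the arm, as the interface text tells. Its arguments: {"type":"object","properties":{"series":{"type":"array"}},"required":["series"]}

```bash
mkdir -p pics; cat > h.py <<'E'
import numpy as np, cv2
from cell import monitor, cams, job, env
from scipy.spatial.transform import Rotation as R
def snap(n,f):
    d=cams.read_camera(n); np.savez('pics/'+f+'.npz',**{k:np.array(v) for k,v in d.items()})
    cv2.imwrite('pics/'+f+'.png',d['image'][:,:,::-1]); return d
def load(f): return dict(np.load('pics/'+f+'.npz'))
def rot(o):
    o=np.array(o,float)
    return o if o.shape==(3,3) else (R.from_euler('xyz',o).as_matrix() if o.size==3 else None)
def ray(d,u,v,z):
    r=rot(d['orientation'])@np.array([(u-d['cx'])/d['fx'],(v-d['cy'])/d['fy'],1.]); p=np.array(d['position'],float)
    return p+r*(z-p[2])/r[2]
def proj(d,P):
    c=rot(d['orientation']).T@(np.array(P,float)-d['position']); return c[0]/c[2]*d['fx']+d['cx'],c[1]/c[2]*d['fy']+d['cy']
def crop(f,u0,v0,u1,v1,s,out):
    i=cv2.imread('pics/'+f+'.png')[v0:v1,u0:u1]; cv2.imwrite('pics/'+out+'.png',cv2.resize(i,None,fx=s,fy=s,interpolation=cv2.INTER_CUBIC))
E
python3 - <<'E'
from h import *
print(monitor.state())
for n in('top','scene'):
    d=snap(n,n+'0'); print(n,d['fx'],d['cx'],d['cy'],d['position'],d['orientation'])
E
```

```text
{'t': 0.0, 'joints': array([-1.24960644e+00,  4.91576872e-01,  1.55944472e+00,  1.31007967e-05,
        1.09166873e+00, -1.05573209e-01]), 'qvel': array([-0.00288348,  0.00017177,  0.00026194,  0.00125471, -0.00054126,
        0.00047821]), 'tau': array([-3.53920208e-03, -6.12651086e+01, -2.58190691e+01,  6.90905121e-02,
        4.81812540e-02, -1.16379547e-04]), 'eef_pos': array([ 258.73274663, -568.90306476,  404.15249948]), 'tcp_rot': array([-1.6869543 ,  1.5696986 ,  1.88139541]), 'ft_force': array([-0.2618113 ,  0.52148366,  0.05241317]), 'moment': array([-0.06510293,  0.03616993,  0.04816767]), 'opening': 0.9953762747183238}
top 373.72148828399725 316.5477623858183 202.82929437606026 [401.06900349 142.87928237 892.82528938] [-2.97152401 -0.03893491 -1.58899936]
scene 375.6570952717865 326.0656014625198 202.22968229987399 [174.83860896 682.95644077 567.66195071] [-2.23397344  0.02172142 -2.57457695]
```

View pics/top0.png

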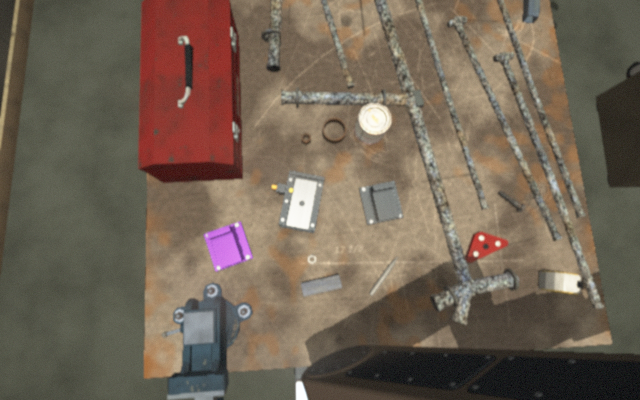

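View pics/scene0.png

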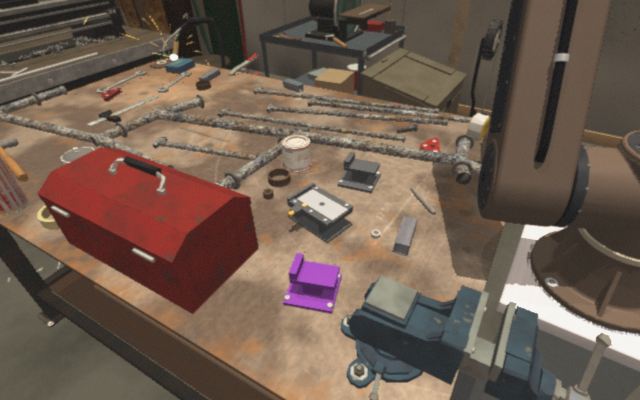

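The top view shows the track with the bright plate and its brass nose at (301,202). The dark rest is at (381,202), and the purple look-alike at (228,245) is to be left alone. The dark offcut (321,285) and the vice (200,330) are not candidates. Next, a close crop of the track and rest.

```bash
python3 - <<'E'
from h import *
crop('top0',262,160,412,245,5.3,'c1')
d=load('top0')
for u,v in((301,202),(381,202)): print(ray(d,u,v,52))
E
```

```text
[547.2796788  142.96547972  52.        ]
[545.17747393 -40.95169376  52.        ]
```

View pics/c1.png

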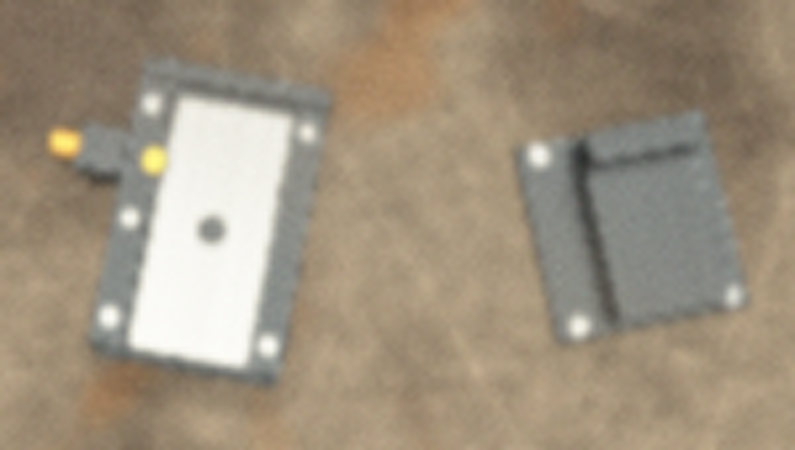

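```bash
python3 - <<'E'
from h import *
d=load('top0'); s=monitor.state()
g=lambda c,z: ray(d,262+c[0]/5.3-.4,160+c[1]/5.3-.4,z)
P=[g(c,54) for c in((176,97),(295,115),(248,366),(128,347))]
print('plate',np.round(P,1), [np.linalg.norm(P[i]-P[i-1]).round(1) for i in range(4)],'mid',np.mean(P,0),'hole',g((212,230),54))
v=P[0]+P[1]-P[2]-P[3]; print('yaw plate',np.arctan2(v[1],v[0]))
print('track front', g((92,348),55),g((273,381),55))
Q=[g(c,8) for c in ((518,148),(558,340))]; v=Q[0]-Q[1]; print('rest foot left',Q,np.arctan2(v[1],v[0]))
print('stop foot', g((590,162),50),g((695,148),50),'front',g((617,325),50),g((745,305),50))
Rt=rot(s['tcp_rot']); print(Rt.round(3))
E
```

```text
plate [[603.4 156.6  54. ]
 [594.9 105.   54. ]
 [485.9 127.   54. ]
 [494.7 177.8  54. ]] [np.float64(110.7), np.float64(52.2), np.float64(111.2), np.float64(51.5)] mid [544.68663994 141.60821235  54.        ] hole [544.61570386 141.62703606  54.        ]
yaw plate -0.19607957869562456
track front [494.33910977 192.97946205  55.        ] [479.23098278 116.5433864   55.        ]
rest foot left [array([589.04368265,   0.81825949,   8.        ]), array([500.28427128, -14.0053332 ,   8.        ])] 0.16548143482937316
stop foot [573.55640395 -23.85039412  50.        ] [579.35090671 -70.50016736  50.        ] front [501.7214586 -32.4240542  50.       ] [509.68324383 -88.66701676  50.        ]
[[-0.     0.414 -0.91 ]
 [ 0.001 -0.91  -0.414]
 [-1.    -0.001 -0.   ]]
```

Emit:
apply_moves([
  [-1,[0,-4,-4.2],0.05],
  [-1,[0,-8,-8.4],0.1],
  [-1,[0,-12,-12.6],0.14],
  [-1,[0,-16,-16.8],0.19],
  [-1,[0,-20,-21],0.23],
  [-1,[0,-24,-25.2],0.28],
  [-1,[0,-28,-29.4],0.33],
  [-1,[0,-32,-33.6],0.37],
  [-1,[0,-36,-37.8],0.42],
  [-1,[0,-40,-42],0.47],
  [-1,[0,-44,-46.2],0.52],
  [-1,[0,-48,-50.4],0.56],
  [-1,[0,-52.9,-55.5],0.62],
  [-1,[0,-52.9,-55.5],0.62],
  [-1,[0,-52.9,-55.5],0.62],
  [-1,[0,-52.9,-55.5],0.62],
  [1,[0,-52.9,-55.5],0.62],
  [1,[0,-52.9,-55.5],0.62],
  [1,[0,-52.9,-55.5],0.62],
  [1,[0,-52.9,-55.5],0.62],
])

```text
t: 2.6
eef_pos: [545.0, 142.2, 404.7]
tcp_rot: [2.573, 1.571, -0.762]
ft_force: [-0.0, 0.4, -0.8]
opening: 0.637
```

```bash
python3 - <<'E'
from h import *
s=monitor.state(); print(s['t'],s['joints'].round(2),s['eef_pos'],s['ft_force'],s['opening']); print(rot(s['tcp_rot']).round(3))
d=snap('wrist','w1'); print(d['position'],rot(d['orientation']).round(2))
print(proj(d,s['eef_pos']-[0,0,190]))
E
```

```text
2.6 [ 0.14  0.4   1.71 -0.    1.03  1.9 ] [544.95871388 142.24733512 404.73682551] [-0.04569058  0.37535291 -0.75510781] 0.6374318715133551
[[ 0.    -0.192 -0.981]
 [-0.    -0.981  0.192]
 [-1.     0.    -0.   ]]
[625.65635026 125.56213137 383.48351626] [[-0.19 -0.94 -0.29]
 [-0.98  0.18  0.06]
 [-0.    0.29 -0.96]]
(np.float64(317.47072970958874), np.float64(260.63063272522305))
```

View pics/w1.png

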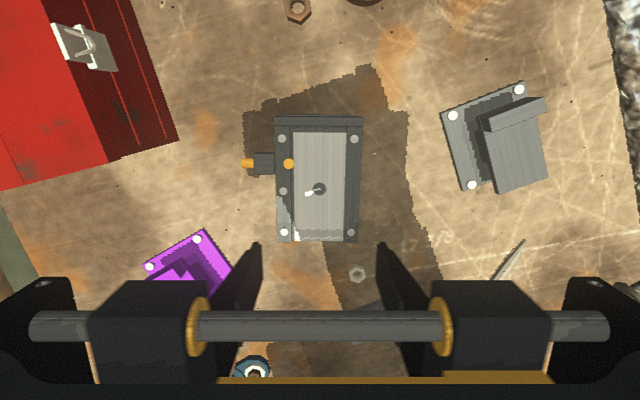

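The wrist view shows the track with plate (318,187), its lip edge at row ~241, and the rest at (510,140), with the foot of its stop near row 115–130. I'll enlarge it.

```bash
python3 - <<'E'
from h import *
a=cv2.imread('pics/w1.png')
A=cv2.resize(a[105:250,265:375],None,fx=4,fy=4,interpolation=cv2.INTER_CUBIC);B=cv2.resize(a[75:200,435:555],None,fx=3,fy=3,interpolation=cv2.INTER_CUBIC)
o=np.zeros((580,800,3),np.uint8);o[:580,:440]=A;o[:375,440:]=B;cv2.imwrite('pics/c2.png',o)
E
```

```text
(no output)
```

View pics/c2.png

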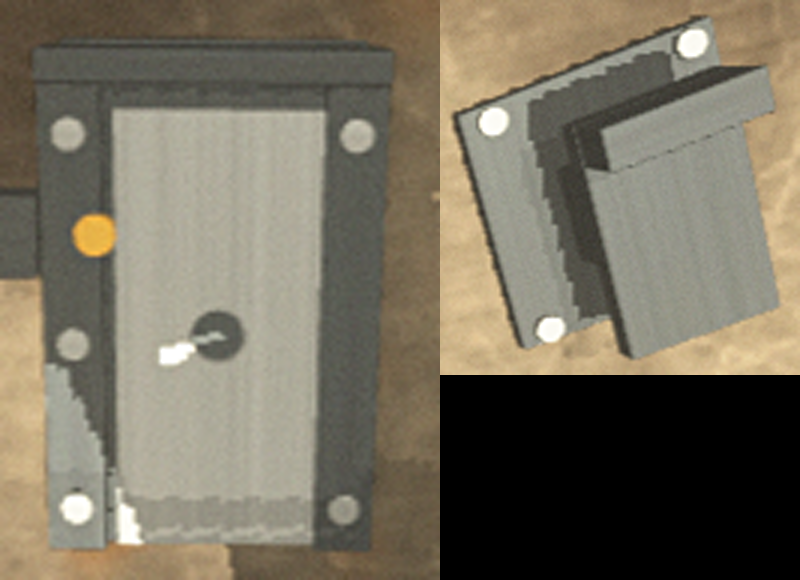

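```bash
python3 - <<'E'
from h import *
d=load('w1')
A=lambda u,v,z: ray(d,265+u/4-.4,105+v/4-.4,z)
B=lambda u,v,z: ray(d,435+(u-440)/3-.35,75+v/3-.35,z)
P=[A(*c,54) for c in((112,108),(325,110),(312,543),(118,543))]
print('plate',[np.linalg.norm(P[i]-P[i-1]).round(1) for i in range(4)],np.mean(P,0).round(1)); v=P[0]+P[1]-P[2]-P[3]; print(np.arctan2(v[1],v[0]),'hole',A(217,336,54))
F=[A(47,548,55),A(371,549,55)]; Bk=[A(32,48,60),A(394,50,60)]
f=np.mean(F,0);b=np.mean(Bk,0); print('lip',f,'w',np.linalg.norm(F[0]-F[1]),'back',b,'len',np.linalg.norm((b-f)[:2]),'yaw',np.arctan2(*(b-f)[1::-1]),'yaw2',np.arctan2(*(F[0]-F[1])[1::-1])-np.pi/2)
S=[B(610,172,50),B(742,125,50)];E=[B(632,358,50),B(778,305,50)]
s=np.mean(S,0);e=np.mean(E,0);print('front',E,np.linalg.norm(E[0]-E[1]));print('stopline',S)
T=[B(605,130,68),B(767,67,68)]
print('stoptop back?',T,np.linalg.norm(T[0]-T[1]))
v=E[0]-S[0];
for n,(a,c) in dict(front=(E[0],E[1]),left=(B(590,172,50),E[0]),stop=S,right=(B(742,125,50),E[1])).items(): print(n,np.linalg.norm(a-c).round(1),np.arctan2(*(a-c)[1::-1]))
E
```

```text
plate [np.float64(109.8), np.float64(49.9), np.float64(109.4), np.float64(49.9)] [544.1 141.8  54. ]
-0.2024191239933132 hole [544.18992633 141.67704962  54.        ]
lip [489.65095984 154.51134897  55.        ] w 83.26502755550416 back [611.67420331 129.30275682  60.        ] len 124.59994006746592 yaw -0.20372250246872814 yaw2 -0.19769916505209406
front [array([503.04423704, -33.37487745,  50.        ]), array([511.97700259, -81.12766841,  50.        ])] 48.58110068988916
stopline [array([565.8394347 , -29.16737044,  50.        ]), array([572.40188747, -70.24590206,  50.        ])]
stoptop back? [array([581.64178979, -19.96403294,  68.        ]), array([590.45548677, -66.99697463,  68.        ])] 47.851633817812804
front 48.6 1.7557217858574417
left 64.9 0.1611301290795142
stop 41.6 1.72921155474701
right 61.4 0.17817768914208557
```

Emit:
apply_moves([
  [1,[3,0.1,-2.4],0],
  [1,[6,0.1,-2.4],0],
  [1,[9,0.1,-2.4],0],
  [1,[11,0.1,-2.4],0],
  [1,[13,0.1,-2.4],0],
  [1,[14,0.1,-2.4],0],
  [1,[15,0.1,-2.4],0],
  [1,[15.3,0.1,-2.4],0],
  [1,[15.3,0.1,-2.4],0],
])

```text
t: 3.78
eef_pos: [568.4, 136.8, 251.9]
tcp_rot: [-3.099, 1.57, -0.15]
ft_force: [1.0, -0.7, 0.5]
opening: 0.006
```

```bash
python3 - <<'E'
from h import *
s=monitor.state(); print(s['t'],s['eef_pos'],s['ft_force'],s['opening']); print(s['joints'].round(3))
E
```

```text
3.775 [568.42184794 136.76793444 251.90956061] [ 0.96816632 -0.68441575  0.51393065] 0.006001303960620329
[ 0.123  0.626  1.8   -0.     0.715  1.887]
```

Emit:
apply_moves([
  [1,[0.3,0,0],0],
  [1,[0.5,0,0],0],
  [1,[0.6,0,0],0],
  [1,[0.6,0,0],0],
  [1,[0.6,0,0],0],
])

```text
t: 4.4
eef_pos: [568.4, 136.8, 245.8]
tcp_rot: [2.928, 1.571, -0.407]
ft_force: [0.9, 0.5, 0.2]
opening: 0.007
```

Emit:
apply_moves([
  [1,[0.06,0,0],0],
  [1,[0.1,0,0],0],
  [1,[0.1,0,0],0],
])

```text
t: 4.78
eef_pos: [568.3, 136.8, 244.7]
tcp_rot: [1.564, 1.571, -1.771]
ft_force: [0.3, 0.5, 0.9]
opening: 0.006
```

Emit:
apply_moves([
  [1,[0.03,0,0],0],
  [1,[0.05,0,0],0],
  [1,[0.05,0,0],0],
])

```text
t: 5.15
eef_pos: [568.3, 136.8, 244.4]
tcp_rot: [3.014, 1.571, -0.321]
ft_force: [-1.7, -0.6, 3.7]
opening: 0.006
```

Emit:
apply_moves([
  [1,[0.02,0,0],0],
  [1,[0.04,0,0],0],
  [1,[0.04,0,0],0],
])

```text
t: 5.52
eef_pos: [568.3, 136.7, 244.4]
tcp_rot: [-3.053, 1.57, -0.105]
ft_force: [-3.0, -1.4, 9.3]
opening: 0.005
```

Emit:
apply_moves([
  [1,[0.02,0,0],0],
  [1,[0.02,0,0.1],0],
  [1,[0.02,0,0.2],0],
  [1,[0.02,0,0.4],0],
  [1,[0.02,0,0.6],0],
  [1,[0.02,0,0.6],0],
])

```text
t: 6.28
eef_pos: [563.0, 138.0, 244.4]
tcp_rot: [-2.866, 1.568, 0.083]
ft_force: [2.0, -0.6, 7.1]
opening: 0.004
```

```bash
cat > m.py <<'E'
from h import *
import sys
s=monitor.state(); print(s['t'],s['eef_pos'].round(1),s['ft_force'].round(1),s['opening'])
n=sys.argv[1]; d=snap('wrist',n); crop(n,250,90,390,290,3,n+'c')
E
python3 m.py w2
```

```text
6.275 [563.  138.  244.4] [ 2.  -0.6  7.1] 0.0037729818068429305
```

View pics/w2c.png

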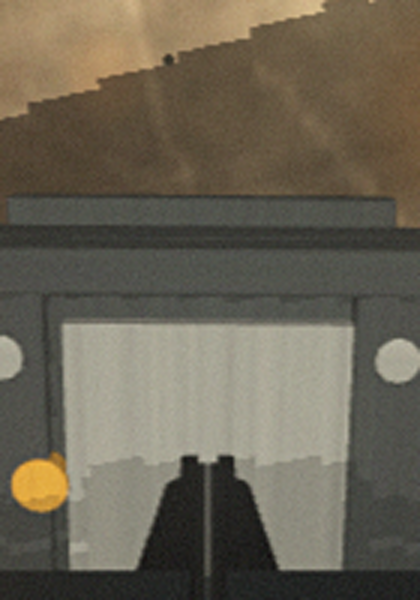

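```bash
cat > edge.py <<'E'
from h import *
import sys
# automatic: plate rear edge, along columns around centre
n=sys.argv[1]; d=load(n); im=cv2.cvtColor(d['image'],cv2.COLOR_RGB2GRAY).astype(float)
ax=np.array([np.cos(-.2),np.sin(-.2)]); O=np.array([489.7,154.5])
for lat in(-12,-2,8):  # sample along track x on plane z=54
    xs=np.arange(35,118,.5); 
    pr=[proj(d,[*(O+ax*x+lat*np.array([.199,.98])),54]) for x in xs]
    v=cv2.remap(im.astype(np.float32),np.float32([p[0] for p in pr])[None],np.float32([p[1] for p in pr])[None],1)[0]
    v=cv2.GaussianBlur(v[None],(5,1),0)[0]
    g=np.diff(v); i=np.argsort(g)[:1]; print(lat,xs[i]+.25,g[i])
E
python3 edge.py w1; python3 edge.py w2
```

```text
-12 [110.25] [-22.664429]
-2 [57.25] [-22.566895]
8 [54.25] [-22.664917]
-12 [110.75] [-21.641113]
-2 [110.75] [-22.306519]
8 [110.75] [-22.264038]
```

Emit:
apply_moves([
  [1,[0.03,0,0],0],
  [1,[0.05,0,0],0],
  [1,[0.05,0,0],0],
  [1,[0.05,0,0],0],
])

```text
t: 6.82
eef_pos: [563.0, 137.9, 244.4]
tcp_rot: [-2.866, 1.567, 0.083]
ft_force: [0.4, -0.4, 13.3]
opening: 0.003
```

Emit:
apply_moves([
  [1,[0,0,0.05],0],
  [1,[0,0,0.15],0],
  [1,[0,0,0.3],0],
  [1,[0,0,0.45],0],
  [1,[0,0,0.6],0],
  [1,[0,0,0.6],0],
])

```text
t: 7.58
eef_pos: [557.4, 139.0, 244.4]
tcp_rot: [-2.882, 1.566, 0.066]
ft_force: [3.1, -1.4, 11.0]
opening: 0.006
```

```bash
python3 m.py w3; python3 edge.py w3
```

```text
7.575 [557.4 139.  244.4] [ 3.1 -1.4 11. ] 0.0059385187903573675
-12 [105.25] [-21.422607]
-2 [105.25] [-21.483948]
8 [105.75] [-21.968018]
```

Emit:
apply_moves([
  [1,[0.01,0,0],0],
  [1,[0.015,0,0.15],0],
  [1,[0.015,0,0.3],0],
  [1,[0.015,0,0.5],0],
  [1,[0.02,0,0.7],0],
  [1,[0.02,0,0.9],0],
  [1,[0.02,0,1.0],0],
  [1,[0.02,0,1.0],0],
])

```text
t: 8.62
eef_pos: [547.8, 141.0, 244.4]
tcp_rot: [-2.866, 1.565, 0.082]
ft_force: [2.6, -1.7, 13.2]
opening: 0.004
```

```bash
python3 m.py w4; python3 edge.py w4
```

```text
8.625 [547.8 141.  244.4] [ 2.6 -1.7 13.2] 0.0039797723080327195
-12 [95.75] [-21.59845]
-2 [95.75] [-21.369751]
8 [95.75] [-21.594849]
```

Emit:
apply_moves([
  [1,[0,0,0.15],0],
  [1,[0,0,0.3],0],
  [1,[0,0,0.5],0],
  [1,[0.005,0,0.7],0],
  [1,[0.005,0,0.9],0],
  [1,[0.01,0,1.1],0],
  [1,[0.01,0,1.3],0],
  [1,[0.01,0,1.4],0],
  [1,[0.01,0,1.4],0],
])

```text
t: 9.8
eef_pos: [534.2, 143.7, 244.4]
tcp_rot: [-2.843, 1.565, 0.106]
ft_force: [3.7, -0.6, 13.5]
opening: 0.006
```

```bash
python3 m.py w5; python3 edge.py w5
```

```text
9.8 [534.2 143.7 244.4] [ 3.7 -0.6 13.5] 0.00594041349473851
-12 [81.75] [-20.577698]
-2 [81.75] [-20.323608]
8 [81.75] [-21.29004]
```

Emit:
apply_moves([
  [1,[0,0,0.15],0],
  [1,[0,0,0.3],0],
  [1,[0,0,0.5],0],
  [1,[0,0,0.7],0],
  [1,[0.005,0,0.9],0],
  [1,[0.005,0,1.1],0],
  [1,[0.005,0,1.3],0],
  [1,[0.005,0,1.35],0],
  [1,[0.005,0,1.35],0],
])

```text
t: 10.98
eef_pos: [520.9, 146.3, 244.3]
tcp_rot: [-2.825, 1.565, 0.124]
ft_force: [3.5, 0.0, 16.0]
opening: 0.002
```

```bash
python3 m.py w6; python3 edge.py w6
```

```text
10.975 [520.9 146.3 244.3] [ 3.5  0.  16. ] 0.0017924925015938443
-12 [68.25] [-20.432678]
-2 [68.25] [-21.845764]
8 [68.25] [-21.942078]
```

Emit:
apply_moves([
  [1,[-0.1,0,-0.05],0],
  [1,[-0.4,0,-0.05],0],
  [1,[-2,0,0],0],
  [1,[-5,0,1],0],
  [-1,[-8,-0.1,3],0],
  [-1,[-9,-0.2,4.7],0],
  [-1,[-9,-0.2,4.7],0],
  [-1,[-9,-0.2,4.7],0],
  [-1,[-9,-0.2,4.7],0],
  [-1,[-9,-0.2,4.7],0],
  [-1,[-9,-0.2,4.7],0],
  [-1,[-9,-0.2,4.7],0],
])

```text
t: 12.52
eef_pos: [474.1, 157.2, 332.6]
tcp_rot: [0.693, 1.571, -2.642]
ft_force: [-0.1, -0.1, -0.4]
opening: 0.79
```

```bash
python3 - <<'E'
from h import *
s=monitor.state(); print(s['t'],s['eef_pos'].round(1),s['ft_force'].round(1),s['opening'],rot(s['tcp_rot']).round(3))
d=snap('wrist','w7'); crop('w7',220,80,420,300,2.7,'w7c')
E
```

```text
12.525 [474.1 157.2 332.6] [-0.1 -0.1 -0.4] 0.7901286284651514 [[-0.    -0.192 -0.981]
 [-0.    -0.981  0.192]
 [-1.     0.     0.   ]]
```

View pics/w7c.png

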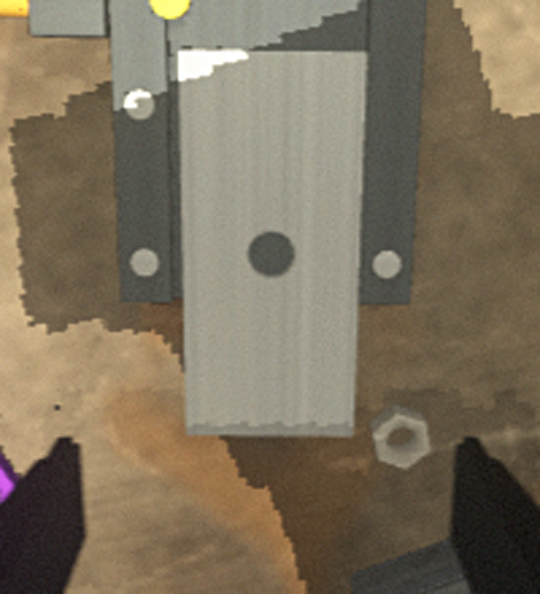

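The plate lies flat and overhangs the lip, with its front edge at crop row ~430 and the rail ends at row 303. The small nut (402,437) is low, well below the planned tip height of 33 mm.

```bash
python3 - <<'E'
from h import *
d=load('w7'); A=lambda u,v,z: ray(d,220+u/2.7-.3,80+v/2.7-.3,z)
F=(A(187,428,54)+A(354,428,54))/2; L=(A(121,303,55)+A(411,303,55))/2; H=A(271,254,54); Bk=(A(177,52,54)+A(367,50,54))/2
P=[A(177,52,54),A(367,50,54)]
ax=np.array([np.cos(.2),-np.sin(.2)])
print('front',F,'lip',L,'hole',H,'rear',Bk,'ov front',(L-F)[:2]@ax,'ov hole',55-(H-L)[:2]@ax,'nut',A(402,437,10))
v=(Bk-F);print('yaw',np.arctan2(v[1],v[0]),np.linalg.norm(v))
g=np.array([474.1,157.2]); t=F[:2]+27*ax; print('target',t, 'tool y,z', (t-g)@[-.192,-.981],(t-g)@[-.981,.192])
E
```

```text
front [450.66710316 160.23991839  54.        ] lip [488.84904102 154.06491147  55.        ] hole [502.2603399  149.98648809  54.        ] rear [555.59059281 139.28496505  54.        ] ov front 38.64762566374213 ov hole 41.04577656258278 nut [420.67620773 119.19495749  10.        ]
yaw -0.19712295999627866 106.99555481317452
target [477.12890077 154.87584646] tool y,z 1.6984456804491475 -3.4175891311734006
```

Emit:
apply_moves([
  [-1,[2,0.15,0],0],
  [-1,[4,0.15,0],0],
  [-1,[6,0.15,0],0],
  [-1,[8,0.15,0],0],
  [-1,[10,0.15,0],0],
  [-1,[10.7,0.15,0],0],
  [-1,[10.95,0.15,0],0],
  [-1,[10.95,0.15,0],0],
])

```text
t: 13.58
eef_pos: [473.8, 155.8, 223.7]
tcp_rot: [-2.928, 1.57, 0.02]
ft_force: [0.4, 0.9, 0.7]
opening: 1.002
```

Emit:
apply_moves([
  [0.0,[0,0,0],0],
  [0,[0,0,0],0],
  [0,[0,0,0],0],
  [0,[0,0,0],0],
  [0,[0,0,0],0],
  [0,[0,0,0],0],
  [0,[0,0,0],0],
  [0,[0,0,0],0],
])

```text
t: 14.58
eef_pos: [473.8, 155.9, 223.3]
tcp_rot: [-2.714, 1.57, 0.234]
ft_force: [0.6, 4.7, -0.2]
opening: 0.52
```

Emit:
apply_moves([
  [1,[0,0,0],0],
  [1,[0,0,0],0],
  [1,[0,0,0],0],
  [1,[0,0,0],0],
])

```text
t: 15.08
eef_pos: [473.8, 155.9, 223.3]
tcp_rot: [-2.737, 1.57, 0.212]
ft_force: [0.5, 5.8, -1.2]
opening: 0.518
```

```bash
python3 - <<'E'
from h import *
s=monitor.state(); print(s['t'],s['eef_pos'].round(1),s['ft_force'].round(1),s['moment'].round(2),s['opening'])
E
```

```text
15.075 [473.8 155.9 223.3] [ 0.5  5.8 -1.2] [ 0.94 -0.1   0.09] 0.5182467694301721
```

Emit:
apply_moves([
  [1,[0,-0.03,0],0],
  [1,[0,-0.05,0],0],
  [1,[0,-0.05,0],0],
])

```text
t: 15.45
eef_pos: [473.8, 156.1, 223.3]
tcp_rot: [1.409, 1.571, -1.926]
ft_force: [0.5, 0.7, 0.8]
opening: 0.52
```

Emit:
apply_moves([
  [1,[-0.1,0,0],0],
  [1,[-0.3,0,0],0],
  [1,[-0.6,0,0],0],
  [1,[-1.2,0,0],0],
  [1,[-2.2,0,0],0],
  [1,[-3.5,0,0],0],
  [1,[-5,0,0],0],
  [1,[-5,0,0],0],
])

```text
t: 16.45
eef_pos: [473.9, 156.3, 274.7]
tcp_rot: [-2.798, 1.568, 0.151]
ft_force: [-0.3, -0.5, -1.9]
opening: 0.516
```

```bash
python3 - <<'E'
from h import *
s=monitor.state(); print(s['t'],s['eef_pos'].round(1),s['ft_force'].round(1),s['moment'].round(2),s['opening'])
d=snap('wrist','w8'); snap('scene','s8'); a=cv2.imread('pics/w8.png')[0:400,160:480]; u,v=[int(x) for x in proj(load('s8'),s['eef_pos']-[0,0,170])]
b=cv2.resize(cv2.imread('pics/s8.png')[v-60:v+60,u-70:u+70],None,fx=3,fy=3); o=np.zeros((400,740,3),np.uint8); o[:,:320]=a; o[:360,320:740]=b; cv2.imwrite('pics/c8.png',o)
E
```

```text
16.45 [473.9 156.3 274.7] [-0.3 -0.5 -1.9] [ 0.01  0.03 -0.01] 0.5155332809797244
```

View pics/c8.png

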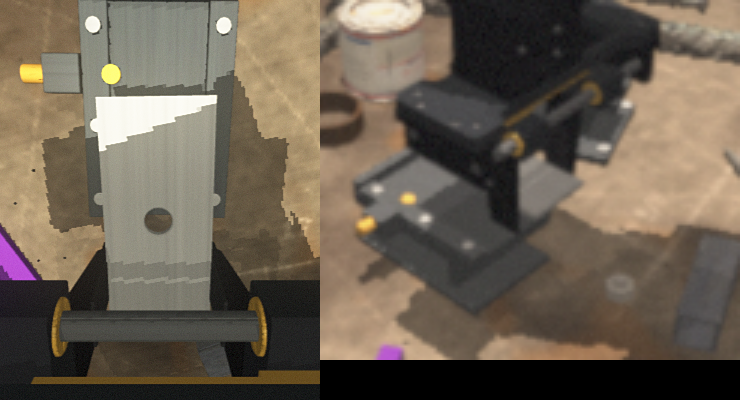

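```bash
python3 - <<'E'
from h import *
d=load('w8'); s=monitor.state(); Rt=rot(s['tcp_rot']); g=s['eef_pos']
z=g[2]-169.3
C=[ray(d,257,96.5,z),ray(d,377,95.5,z)]; H=ray(d,318,221,z); m=(C[0]+C[1])/2
print('width',np.linalg.norm(C[0]-C[1]),'hole-rear',np.linalg.norm(m-H))
for n,p in(('hole',H),('rear',m),('c0',C[0]),('c1',C[1])): print(n,(Rt.T@(p-g)).round(1))
v=(C[0]-C[1]);print('rear edge yaw',np.arctan2(v[1],v[0])-np.pi/2, 'hole-rear yaw',np.arctan2(*(m-H)[1::-1]),'tool yaw',np.arctan2(*-Rt[:2,2][::-1]))
E
```

```text
width 49.48727783233752 hole-rear 54.597154977778295
hole [ 1.693e+02  1.000e-01 -3.000e+01]
rear [169.3  -0.2 -84.5]
c0 [169.3 -24.9 -84.4]
c1 [169.3  24.6 -84.7]
rear edge yaw -0.1863871224336664 hole-rear yaw -0.1871426098761226 tool yaw -0.1932126033081642
```

Emit:
apply_moves([
  [1,[-0.5,1,0],0],
  [1,[-1,3,0],-0.03],
  [1,[-1,5.5,-0.2],-0.07],
  [1,[-1,8,-0.4],-0.11],
  [1,[-1,10.5,-0.5],-0.16],
  [1,[-1,13,-0.6],-0.2],
  [1,[-1,15.5,-0.7],-0.24],
  [1,[-1,18,-0.8],-0.28],
  [1,[-1,20.5,-1],-0.32],
  [1,[-1,22,-1.1],-0.35],
  [1,[-1,22.7,-1.1],-0.363],
  [1,[-1,22.7,-1.1],-0.363],
  [1,[-1,22.7,-1.1],-0.363],
])

```text
t: 18.18
eef_pos: [441.0, -68.3, 283.3]
tcp_rot: [-0.084, 1.571, -3.056]
ft_force: [-0.4, 0.6, -1.1]
opening: 0.517
```

```bash
python3 - <<'E'
from h import *
s=monitor.state(); Rt=rot(s['tcp_rot']);print(s['t'],s['eef_pos'].round(1),s['ft_force'].round(1),s['opening'],Rt.round(3))
d=snap('wrist','w9'); d2=snap('top','t9')
c,sn=np.cos(.17),np.sin(.17)
print([np.round(proj(d,p)) for p in([574,-46,50],[507,-57.5,50])])
crop('w9',200,0,440,280,2.1,'w9c')
E
```

```text
18.175 [441.  -68.3 283.3] [-0.4  0.6 -1.1] 0.5174518834521742 [[-0.     0.169 -0.986]
 [-0.    -0.986 -0.169]
 [-1.    -0.     0.   ]]
[array([319.,  -2.]), array([319., 127.])]
```

View pics/w9c.png

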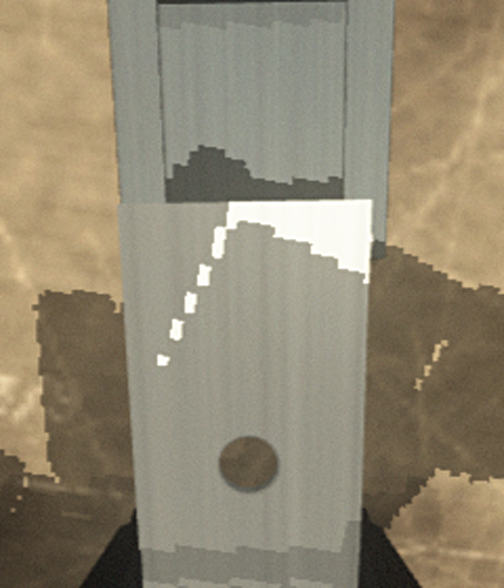

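```bash
python3 - <<'E'
from h import *
d=load('w9'); s=monitor.state(); Rt=rot(s['tcp_rot']); g=s['eef_pos']
A=lambda u,v,z: ray(d,200+u/2.1-.25,v/2.1-.25,z)
S=[A(158,3,50),A(346,2,50)]; L=[A(158,3,50),A(167,198,50)]; Rr=[A(346,3,50),A(343,198,50)]
FL=[A(108,2,8),A(121,200,8)];FR=[A(394,2,8),A(388,235,8)]
yaw=lambda a,b: np.arctan2(*(a-b)[1::-1])
print('w',np.linalg.norm(S[0]-S[1]),'stop',S,'mid',(S[0]+S[1])/2,'yaws',yaw(*S)-np.pi/2,yaw(*L),yaw(*Rr),yaw(*FL),yaw(*FR))
print('rest width near',np.linalg.norm(L[1]-Rr[1]),'foot w',np.linalg.norm(FL[0]-FR[0]))
z=g[2]-169.3
C=[A(118,203,z),A(372,200,z)];H=A(248,464,z);m=(C[0]+C[1])/2
print('plate w',np.linalg.norm(C[0]-C[1]),np.linalg.norm(m-H),'yaw',yaw(m,H),yaw(*C)-np.pi/2,'hole tool',Rt.T@(H-g),Rt.T@(m-g))
T=(S[0]+S[1])/2
print('stop in tool',Rt.T@(T-g),'delta rear->stop in tool',Rt.T@(T-m), 'mid near edge',Rt.T@((L[1]+Rr[1])/2-g))
E
```

```text
w 48.60845171652164 stop [array([568.69439893, -22.61580045,  50.        ]), array([577.07076674, -70.49709158,  50.        ])] mid [572.88258284 -46.55644601  50.        ] yaws 0.17318774742093312 0.18341971690095893 0.19015447187548123 0.18520029741535193 0.19790274657415102
rest width near 48.93983686639166 foot w 88.58225799574782
plate w 49.382307364603165 54.084139022565644 yaw 0.17884694322207437 0.17981867978015176 hole tool [ 1.69298006e+02 -7.24003781e-02 -2.97602016e+01] [169.29436409  -0.53459249 -83.84236557]
stop in tool [ 233.27150859    1.0240455  -133.59340483] delta rear->stop in tool [ 63.97714451   1.55863798 -49.75103927] mid near edge [233.27476392   1.81897629 -85.52351182]
```

Emit:
apply_moves([
  [1,[0,0.1,-1],-0.01],
  [1,[0,0.16,-2.5],-0.01],
  [1,[0,0.16,-3.8],-0.01],
  [1,[0.5,0.16,-3.8],-0.01],
  [1,[1.5,0.16,-3.8],-0.01],
  [1,[3,0.16,-3.8],-0.01],
  [1,[4.2,0.16,-3.8],-0.01],
  [1,[5,0.16,-3.8],-0.01],
  [1,[5.3,0.16,-3.8],-0.01],
  [1,[5.3,0.16,-3.8],-0.01],
])

```text
t: 19.52
eef_pos: [478.8, -63.8, 230.3]
tcp_rot: [0.98, 1.571, -1.982]
ft_force: [-0.2, -0.5, -1.8]
opening: 0.521
```

```bash
python3 - <<'E'
from h import *
s=monitor.state(); print(s['t'],s['eef_pos'].round(1),s['ft_force'].round(1),s['moment'].round(2),s['opening'])
d=snap('wrist','w10'); u,v=330,90; crop('w10',220,0,420,260,2.3,'w10c')
E
```

```text
19.525 [478.8 -63.8 230.3] [-0.2 -0.5 -1.8] [ 0.05  0.09 -0.03] 0.5214997990911528
```

View pics/w10c.png

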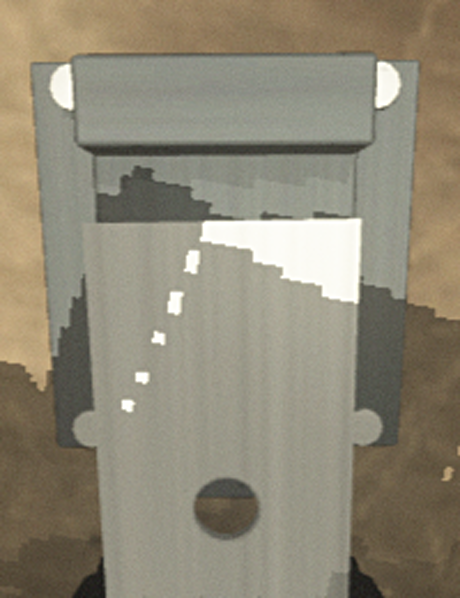

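```bash
python3 - <<'E'
from h import *
d=load('w10'); s=monitor.state(); Rt=rot(s['tcp_rot']); g=s['eef_pos']
A=lambda u,v,z: Rt.T@(ray(d,220+u/2.3-.3,v/2.3-.3,z)-g)
z=g[2]-169.3
print('plate rear',A(82,222,z),A(361,219,z),'hole',A(226,509,z))
print('foot of stop',A(95,152,50),A(358,152,50),'stop top',A(75,145,68),A(375,143,68),A(72,58,68),A(377,55,68))
print('foot near',A(58,444,8),A(397,444,8))
E
```

```text
plate rear [169.3160721  -25.56430299 -83.67605488] [169.32644747  23.89607034 -84.12366864] hole [ 1.69307563e+02 -1.24630973e-01 -2.96852929e+01]
foot of stop [180.46330941 -24.41507451 -96.20184158] [180.4734502   24.53850455 -96.14254405] stop top [162.46308693 -24.84570113 -95.68426776] [162.47339441  24.5364738  -95.92953588] [ 162.46643642  -24.5790245  -108.58495519] [ 162.47664284   24.16131849 -108.95589711]
foot near [222.44201615 -44.23357221 -28.90554687] [222.46039175  44.46073657 -28.80776372]
```

Emit:
apply_moves([
  [1,[0.2,0.05,0],0],
  [1,[0.4,0.05,0],0],
  [1,[0.5,0.05,0],0],
  [1,[0.55,0.05,0],0],
  [1,[0.55,0.05,0],0],
])

```text
t: 20.2
eef_pos: [478.9, -64.3, 224.8]
tcp_rot: [1.438, 1.571, -1.523]
ft_force: [0.2, 0.1, -0.3]
opening: 0.519
```

Emit:
apply_moves([
  [1,[0.03,0,0],0],
  [1,[0.06,0,0],0],
  [1,[0.06,0,0],0],
])

```text
t: 20.58
eef_pos: [478.8, -64.3, 224.2]
tcp_rot: [1.062, 1.571, -1.9]
ft_force: [-0.3, 0.1, -2.3]
opening: 0.521
```

Emit:
apply_moves([
  [1,[0.03,0,0],0],
  [1,[0.06,0,0],0],
  [1,[0.06,0,0],0],
  [1,[0.06,0,0],0],
])

```text
t: 21.08
eef_pos: [478.9, -64.3, 223.6]
tcp_rot: [2.077, 1.571, -0.885]
ft_force: [0.1, 0.1, -0.1]
opening: 0.521
```

Emit:
apply_moves([
  [1,[0.02,0,0],0],
  [1,[0.04,0,0],0],
  [1,[0.04,0,0],0],
  [1,[0.04,0,0],0],
])

```text
t: 21.58
eef_pos: [478.8, -64.3, 223.2]
tcp_rot: [2.171, 1.571, -0.791]
ft_force: [0.3, -1.4, 0.4]
opening: 0.519
```

```bash
python3 - <<'E'
from h import *
s=monitor.state(); print(s['t'],s['eef_pos'].round(2),s['ft_force'].round(1),s['moment'].round(2))
E
```

```text
21.575 [478.85 -64.28 223.21] [ 0.3 -1.4  0.4] [ 0.05  0.11 -0.01]
```

Emit:
apply_moves([
  [1,[0.02,0,0],0],
  [1,[0.04,0,0],0],
  [1,[0.04,0,0],0],
  [1,[0.04,0,0],0],
])

```text
t: 22.08
eef_pos: [478.9, -64.3, 222.8]
tcp_rot: [2.255, 1.571, -0.707]
ft_force: [-1.4, 1.0, 3.7]
opening: 0.519
```

```bash
python3 - <<'E'
from h import *
s=monitor.state(); print(s['t'],s['eef_pos'].round(2),s['ft_force'].round(1),s['moment'].round(2))
E
```

```text
22.075 [478.86 -64.27 222.83] [-1.4  1.   3.7] [0.04 0.14 0.03]
```

Emit:
apply_moves([
  [1,[-0.01,0,-0.2],0],
  [1,[-0.01,0,-0.4],0],
  [1,[-0.01,0,-0.6],0],
  [1,[-0.01,0,-0.8],0],
  [1,[-0.01,0,-0.95],0],
  [1,[-0.01,0,-1.0],0],
  [1,[-0.01,0,-1.0],0],
])

```text
t: 22.95
eef_pos: [488.8, -62.5, 223.0]
tcp_rot: [2.56, 1.57, -0.402]
ft_force: [-1.2, 1.0, 4.8]
opening: 0.52
```

Emit:
apply_moves([
  [1,[0,0,-0.05],0],
  [1,[0,0,-0.1],0],
  [1,[0,0,-0.1],0],
])

```text
t: 23.32
eef_pos: [489.8, -62.3, 223.0]
tcp_rot: [2.55, 1.57, -0.412]
ft_force: [-0.8, -0.5, 6.1]
opening: 0.522
```

Emit:
apply_moves([
  [1,[0,0,-0.04],0],
  [1,[0,0,-0.08],0],
  [1,[0,0,-0.08],0],
])

```text
t: 23.7
eef_pos: [490.4, -62.2, 223.0]
tcp_rot: [0.218, 1.571, -2.744]
ft_force: [-3.0, -1.1, 7.2]
opening: 0.518
```

Emit:
apply_moves([
  [1,[0,0,-0.04],0],
  [1,[0,0,-0.06],0],
  [1,[0,0,-0.06],0],
])

```text
t: 24.08
eef_pos: [490.7, -62.1, 222.9]
tcp_rot: [-0.243, 1.57, 3.079]
ft_force: [-5.2, -2.0, 7.5]
opening: 0.518
```

Emit:
apply_moves([
  [1,[0,0,-0.03],0],
  [1,[0,0,-0.03],0],
])

```text
t: 24.32
eef_pos: [490.9, -62.0, 222.9]
tcp_rot: [-0.29, 1.569, 3.032]
ft_force: [-6.5, -1.0, 8.8]
opening: 0.519
```

```bash
python3 - <<'E'
from h import *
s=monitor.state(); print(s['t'],s['eef_pos'].round(2),s['ft_force'].round(1),s['moment'].round(2))
d=snap('wrist','w11');Rt=rot(s['tcp_rot']); crop('w11',220,0,420,260,2.3,'w11c')
E
```

```text
24.325 [490.86 -62.   222.91] [-6.5 -1.   8.8] [-0.31  0.87 -0.03]
```

View pics/w11c.png

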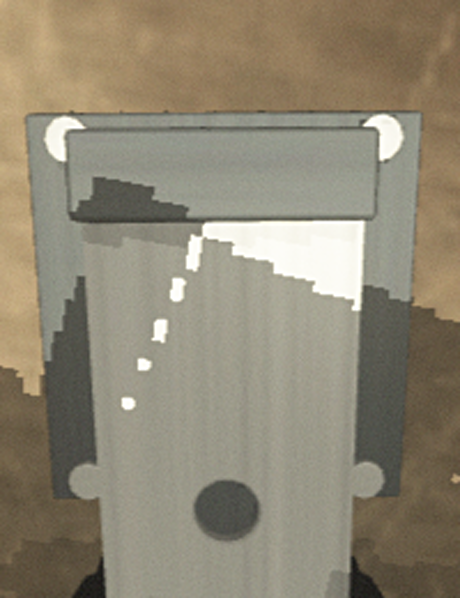

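The plate's far end meets the stop (row ~220) and sits central on the rest. I'll release it and retract.

Emit:
apply_moves([
  [1,[-0.03,0,0],0],
  [1,[-0.03,0,0],0],
  [0.5,[-0.03,0,0],0],
  [-0.2,[-0.03,0,0],0],
  [-0.2,[-0.03,0,0],0],
  [-1,[-0.03,0,0],0],
  [-1,[-0.03,0,0],0],
  [-1,[-0.03,0,0],0],
  [-1,[-0.03,0,0],0],
  [-1,[-0.03,0,0],0],
  [-1,[-0.03,0,0],0],
  [-1,[-1,0,0],0],
  [-1,[-3,0,0],0],
  [-1,[-6,0,0],0],
  [-1,[-10,0,1],0],
  [-1,[-13,0,3],0],
  [-1,[-13,0,3],0],
  [-1,[-13,0,3],0],
])

```text
t: 26.62
eef_pos: [461.9, -67.3, 352.7]
tcp_rot: [2.502, 1.57, -0.46]
ft_force: [-0.8, -0.1, -0.5]
opening: 1.003
```

```bash
python3 - <<'E'
from h import *
s=monitor.state(); print(s['t'],s['eef_pos'].round(2),s['ft_force'].round(1),s['opening'])
d=snap('wrist','w12'); snap('scene','s12'); a=cv2.imread('pics/w12.png')
o=np.zeros((520,800,3),np.uint8); o[:520,:440]=cv2.resize(a[60:320,210:430],None,fx=2,fy=2,interpolation=cv2.INTER_CUBIC)
o[:360,440:]=cv2.resize(cv2.imread('pics/s12.png')[140:260,290:410],None,fx=3,fy=3); cv2.imwrite('pics/c12.png',o)
E
```

```text
26.625 [461.95 -67.31 352.71] [-0.8 -0.1 -0.5] 1.0028711097332181
```

View pics/c12.png

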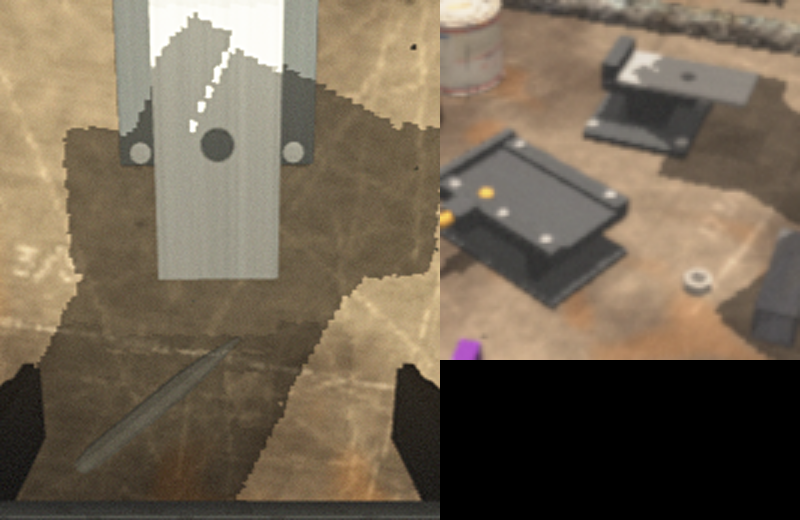

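```bash
python3 - <<'E'
from h import *
d=load('w12'); s=monitor.state(); Rt=rot(s['tcp_rot']); g=s['eef_pos']
A=lambda u,v,z: Rt.T@(ray(d,210+u/2-.25,60+v/2-.25,z)-g)
print('hole',A(217,145,54),'front',A(159,278,54),A(279,278,54))
F=[A(120,165,8),A(314,164,8)];print('foot front',F)
print('left edge',A(149,0,54),'right',A(284,0,54), 'foot edges',A(113,2,8),A(318,2,8))
E
```

```text
hole [ 2.97986623e+02  5.27864578e-03 -5.82263204e+01] front [298.05782268 -24.31302947  -3.75805795] [298.03230632  25.7954673   -3.69265498]
foot front [array([344.0236665 , -45.04475713, -45.24732299]), array([343.977382  ,  44.88123358, -45.58603025])]
left edge [ 297.94234656  -25.18488197 -111.17217543] right [ 297.91678731   25.01472238 -111.10341653] foot edges [ 343.94815247  -45.06522964 -115.22924897] [ 343.90286975   43.87212513 -115.10746734]
```

```bash
python3 -c "
from cell import job; print(job.job_done())"
```

```text
the job is handed in; nothing more can be done
None
```

The plate is on the rest, butted against the stop and let go, and the job is handed in at about 27 s of the 67 s allowed. `job_done` gives no verdict, so what follows is from my own checks.

- **Slide:** The first press, at about 7–9 N, slipped and did not move the plate. Pressing at 11–16 N then slid it out to about 41 mm of overhang, lying flat.
- **Lift and place:** I pinched the overhanging end, lifted the plate and laid it on the rest at a touch of about 4 N. I then pushed it against the stop with about 6.5 N sideways and 9 N down before releasing.
- **Last checks:** In the final picture the plate overhangs the rest's front edge by 41.7 mm, against 42 mm when fully butted. It is centred to within 1 mm and square to about 0.01 rad. The hand is clear, and the force reading is within its noise.
- **Disagreements:** Before the lift, two readings of the overhang differed, 38.6 mm from the front edge and 41.0 mm from the hole. Both are within the 30–48 mm range. There was also a brief side force of about 6 N while pinching, which I relieved before lifting.
- **Other things on the bench:** I commanded no move near them, but I did not measure whether any had shifted.

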